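# Clear the extractor's control box and hold its recessed reset down

## Task

Wood chips litter the lid of the dust extractor's control box and hide its small reset hole. Take the wooden scraper block and sweep all three chips off the lid with it (never pushing them with the bare gripper), then set the block down gently on the bench, off the box. Then take the stylus from its stand, reach its thin shaft down through the hole in the lid and press the recessed reset button fully down; finish there, still gripping the stylus and holding the button down, and leave the glue bottle, the screw jar and the tape measure where they stand.

Things in the scene. Friction and masses are not known exactly. Their poses are not given: they have to be found in the camera images.
- control_box: grey painted steel box fixed to the bench, 130 (own x) by 240 (own y) by 60 mm high, origin at the centre of its underside, z up; its flat lid (4 mm thick) is its top, 60 mm above the bench, with nothing standing on it but the chips. A switch and a dial are on its -x face and a short cable stub (within 65 mm of the box) leaves its +x face
- hole (a point): centre of the one round hole through the lid, 18 mm in diameter, at the lid's top face; 50 mm from the box's middle along its +y. At the start a chip lies over it
- reset_button (a joint): travel of the reset button straight below the hole: 0 is up, 0.008 m fully down. A white disc 20 mm in diameter, its top 22 mm below the lid's top face when up, 30 mm when fully down; spring about 2 N at first, 6 N fully down; springs back when let go. The box is hollow round it
- reset_button_top (a point): centre of the top face of the reset button; moves down with it
- chip_a: loose pale wood chip, a flat block 40 by 28 by 12 mm, 11 g, lying over the hole at the start; origin at the centre of its underside
- chip_b: loose pale wood chip, a flat block 34 by 28 by 14 mm, 11 g, on the lid; origin at the centre of its underside
- chip_c: loose pale wood chip, a flat block 42 by 25 by 12 mm, 11 g, on the lid; origin at the centre of its underside. All three chips lie within 60 mm of the lid's long middle line (the box's y axis)
- scraper: loose scraper block standing on the bench on one side of the box, the stylus stand being on the other: 150 mm long (own x), 60 mm high (own z), about 0.16 kg; dark wood 28 mm thick (own y) from 12 mm up to the top, with a black plastic foot strip 20 mm thick below that. Origin at the centre of its underside; grasp it across its 28 mm thickness, in the upper half
- stylus: black-handled stylus standing upright, tip down, in its stand, about 0.07 kg: round handle 24 mm in diameter and 80 mm long (from 50 to 130 mm above the tip), below it a steel shaft 8 mm in diameter and 50 mm long. Origin at the tip, z up along the axis to the handle; the handle lifts straight up out of the stand
- stylus_tip (a point): the flat end of the stylus's shaft (the same point as the stylus's origin)
- stand: fixed plywood block 70 by 70 by 54 mm high with a 12 mm hole in the middle of its top that holds the stylus; the handle's underside rests on its top, so the tip is 4 mm above the bench. Origin at the centre of its underside
- glue_bottle: bystander: yellow bottle 56 mm in diameter, 150 mm high, standing beyond the box; origin at the centre of its underside
- screw_jar: bystander: glass jar 66 mm in diameter, 85 mm high, beyond the box; origin at the centre of its underside
- tape_measure: bystander: grey tape measure case 60 by 35 by 58 mm high, beyond the box; origin at the centre of its underside
Things that resemble listed ones, but are neither listed nor needed, are in the scene too. Leave any green or yellow look-alike of the chip_c alone. There is more than one size of the scraper; the job needs the smallest.

How it is judged:
On the way, in this order (a step that is already met when the one before it is completed fails the run):
1. all three chips are off the lid while the scraper block is held in the gripper over or beside the box (height (world z) of each of chip_a, chip_b, chip_c below 0.05 m and contact force between the fingers and scraper above 1 N and horizontal distance between scraper and control_box below 0.25 m), for 0.05 s.
2. the scraper block rests on the bench, off the box and let go, with the button still up (height (world z) of scraper below 0.045 m and linear speed of scraper below 0.03 m/s and contact force between the fingers and scraper below 0.1 N and contact force between scraper and control_box below 0.1 N and value of joint reset_button below 0.002 m), for 0.1 s.
At the end, for the whole second after the job is handed in: the gripped stylus, tip 25 mm or more below the lid's top and within 8 mm of the hole's axis, holds the button at least 6.5 mm down (of 8); all three chips are off the lid (below 50 mm); the scraper block lies still on the bench, let go, not touching the box (value of joint reset_button above 0.0065 m and horizontal distance between stylus_tip and hole below 0.008 m and z of stylus_tip in the frame of hole below -0.025 m and contact force between the fingers and stylus above 2 N and height (world z) of each of chip_a, chip_b, chip_c below 0.05 m and height (world z) of scraper below 0.045 m and linear speed of scraper below 0.03 m/s and contact force between the fingers and scraper below 0.1 N and contact force between scraper and control_box below 0.1 N); the arm keeps its last pose, push and grip.
It fails at once if a chip on the lid is pushed with the bare gripper ((contact force between the fingers and chip_a above 0.5 N and height (world z) of chip_a above 0.055 m) or (contact force between the fingers and chip_b above 0.5 N and height (world z) of chip_b above 0.055 m) or (contact force between the fingers and chip_c above 0.5 N and height (world z) of chip_c above 0.055 m)).
It fails at once if the scraper block is dropped or thrown (linear speed of scraper above 0.8 m/s and contact force between the fingers and scraper below 0.05 N).
It fails at once if the glue bottle, screw jar or tape measure is shifted or tipped (distance of any of glue_bottle, screw_jar, tape_measure from where it was at the start of the episode above 0.03 m or angle between any of glue_bottle, screw_jar, tape_measure's own z axis and vertical above 0.5 rad).
It also fails if it takes over 64 s, if anything falls off the work surface, if the arm or the gripper's body presses on something with over 40 N, if the wrist force passes 120 N, or if a joint passes its speed limit or range.

## Robot

A 6-joint arm with a two-finger parallel gripper is mounted at the origin on the work surface. World frame = base frame: x ahead of the robot, y to its left, z up, the work surface at z = 0. Lengths are in m, angles in rad, forces in N, time in s.
With the tool pointing down it reaches from about 0.35 to 0.775 m from the base axis. Payload 5.5 kg.
Tool frame: the origin (TCP) lies between the finger pads; the fingertips stand env.nose_length ahead of it and the grasp point (between the pads) lies 8 mm behind it (env.nose_length is the distance from the TCP to the fingertips, in m); z points along the fingers, y is the direction in which the jaws open and shut (so a half turn about z gives the same grasp; the last joint's range is limited). The gripper opens to 85 mm and grips with 20 to 120 N. Pads are 22 mm wide; open, the fingers measure 114 mm over their backs; the gripper's body (76 mm by 85 mm) begins 54 mm behind the grasp point. The pads swing forward as they close: fully open they stand 13 mm farther back than shut.
Start: joints at [-1.414, 0.313, 0.046, 1.304, 0, 1.431], TCP at [0.168, -0.55, 0.242] pointing down, gripper open.
Joint ranges: [-2.76, 2.76], [-0.86, 1.69], [-1.03, 1.26], [-2.2, 2.34], [-1.47, 1.5], [-3.14, 3.14]. Speed limits (rad/s): [2.57, 2.57, 3.14, 3.14, 3.14, 3.14].

## Interface

Orientations are given as a unit quaternion [w, x, y, z].
In Python, from workcell import env gives the robot as it stands. The module is installed in compiled form; this text tells all that it offers.
- The arm moves only by the shell command python3 -m creep 'ROWS' [FORCE]. ROWS is a JSON object of lists of equal length, an entry for each row: "hand": the finger opening in mm, from 0 to 85.4; "delta_pos": the shift along the tool's x, y, z scaled (see below), a list of three; "turn": the turn about the tool's z scaled (see below). In form: {"hand": [hand, ...], "delta_pos": [[dx, dy, dz], ...], "turn": [turn, ...]}. A call has exactly 5 rows; each row shifts and turns the commanded pose from where the row before left it, along the tool's axes as they then stand; what a row does not reach is not made up. The controller multiplies each number of a shift by 0.8 m and each number of a turn by 5 degrees. A row lasts 1/12 s, in which the tool goes at most 41.7 mm and 7.16 degrees, less where a joint would pass 70% of its speed; a pose out of reach is approached as far as the arm can. A call with a number of a shift or a turn outside -1 to 1 is refused whole. A call with a gripper value outside its range is refused whole. The fingers move at their own pace and stop on an object; FORCE is the grip in N (left out, the last holds). Time passes only in rows, so rows that do not move let the fingers close, or fill a call up. It gives the time, the measured TCP pose, the force and the opening at its end, in the units of the state.
- env.get_state(): the state, without advancing time (a new reading comes with each control period).
- env.read_camera(name): name is "scene" or "side" or "wrist"; returns a dict with "pixels" (384x512x3 uint8, red, green, blue), "depth" (384x512 float32, m along the optical axis (not along the pixel's ray), 0 where there is no reading), "fx", "fy", "cx", "cy" (pixels), "origin" and "orientation" of the camera in the world. Camera axes: x right, y down, z forward; pixel columns grow to the right and rows downward; lengths in m; the calibration is good to about 2 mm. A picture is of the moment at which its call begins.
- env.hand_in(): hands the job in, once; it reports no verdict.
Trained networks look in the newest picture that a camera, given by its name, has taken for a name from the list of things; names that differ only in an ending like _2 or _b are one class to them, and where a whole thing is asked for, a point or a joint stands for the part that bears it (a point fixed in the world has none). Each returns a list of dicts, best first, with "score" (0 to 1); they miss things now and then, are a little off and sometimes report something else, mostly with a low value. They report only what shows in the picture. A call takes as long as a camera call. They do not tell look-alikes from the thing itself.
- env.find_in(camera, target): "location" ([row, column] in pixels, amid what is visible of it).
- env.pinpoint(camera, target): "location" ([row, column] in pixels: a listed point, or the origin of a listed thing).
The state is a dict: "clock": time; "joint_pos": joint angles; "qvel": joint speeds; "tau": joint torques, N m; "tcp_pos": TCP position; "orientation": TCP orientation; "wrist_force": force on the tool from outside, world axes, zero at the start; "ft_torque": the same for the moment, N m; "finger_gap": finger opening in m.
Only numpy, scipy, OpenCV 4.12 (cv2) and the standard library are available. Lean on these libraries where they do the work, as an engineer would, in place of code of your own. Each camera call takes 0.05 s, during which the arm holds its last target.

## Working session

There is one attempt and no reset: what is moved stays moved. The work goes in short steps, Python scripts to look and compute and a shell command to move; the robot and the scene stay as the last step left them, time stands still between calls to the robot, and variables do not carry over. Pictures are saved under pics/ and viewed, and the job is handed in when it is done.

```bash
mkdir -p pics; cat > h.py <<'E'
import numpy as np, cv2
from scipy.spatial.transform import Rotation as R
from workcell import env
def q2m(q): return R.from_quat([q[1],q[2],q[3],q[0]]).as_matrix()
def cam(n,save=None):
    d=env.read_camera(n)
    if save: cv2.imwrite(f'pics/{save}.png',cv2.cvtColor(d['pixels'],cv2.COLOR_RGB2BGR))
    return d
def w(d,r,c,z=None,dep=None):
    """pixel->world: by depth, or on plane z"""
    M=q2m(d['orientation']);o=np.array(d['origin'])
    ray=M@np.array([(c-d['cx'])/d['fx'],(r-d['cy'])/d['fy'],1])
    if z is not None: return o+ray*(z-o[2])/ray[2]
    k=dep if dep is not None else d['depth'][int(round(r)),int(round(c))]
    return o+ray*k
def cloud(d):
    h,wd=d['depth'].shape
    c,r=np.meshgrid(np.arange(wd),np.arange(h))
    p=np.stack([(c-d['cx'])/d['fx']*d['depth'],(r-d['cy'])/d['fy']*d['depth'],d['depth']],-1)
    return p@q2m(d['orientation']).T+np.array(d['origin'])
def st():
    s=env.get_state()
    print('t',round(s['clock'],2),'tcp',np.round(s['tcp_pos'],4),'gap',round(s['finger_gap'],4),'F',np.round(s['wrist_force'],1))
    print('R',np.round(q2m(s['orientation']),3).tolist(),'q',np.round(s['joint_pos'],3))
    return s
E
python3 - <<'E'
from h import *
st();print(env.nose_length)
names=['control_box','hole','chip_a','chip_b','chip_c','scraper','stylus','stand','glue_bottle','screw_jar','tape_measure']
for n in ['scene','side','wrist']:
    d=cam(n,n+'0');print(n,np.round(d['origin'],3),d['fx'])
    for t in names:
        for f in (env.find_in,env.pinpoint):
            for x in f(n,t)[:4]:
                if x['score']>.3:
                    r,c=x['location'];print(n,t,f.__name__,round(x['score'],2),[round(r),round(c)],np.round(w(d,r,c),3) if 0<=r<383 and 0<=c<511 else '')
st()
E
```

```text
t 0.0 tcp [ 0.1681 -0.5494  0.2414] gap 0.0853 F [1.  0.3 0.7]
R [[0.956, 0.292, -0.0], [0.292, -0.956, 0.002], [0.0, -0.002, -1.0]] q [-1.414  0.314  0.045  1.304 -0.     1.431]
0.011
scene [ 1.389 -0.082  0.917] 403.51696205502907
scene control_box call 0.74 [214, 230] [0.572 0.018 0.066]
scene control_box call 0.79 [221, 232] [0.596 0.019 0.063]
scene hole call 0.97 [213, 235] [0.566 0.032 0.063]
scene hole call 0.58 [203, 248] [0.543 0.074 0.075]
scene chip_a call 0.65 [189, 226] [0.405 0.027 0.016]
scene chip_a call 0.53 [214, 208] [ 0.573 -0.048  0.08 ]
scene chip_a call 0.5 [200, 245] [0.53  0.07  0.074]
scene chip_a call 0.47 [208, 230] [0.553 0.02  0.075]
scene chip_a call 0.63 [218, 206] [ 0.584 -0.053  0.074]
scene chip_a call 0.62 [240, 164] [ 0.592 -0.183  0.013]
scene chip_a call 0.54 [200, 247] [0.532 0.076 0.076]
scene chip_a call 0.45 [194, 225] [0.478 0.015 0.063]
scene chip_b call 0.65 [189, 226] [0.405 0.027 0.016]
scene chip_b call 0.53 [214, 208] [ 0.573 -0.048  0.08 ]
scene chip_b call 0.5 [200, 245] [0.53  0.07  0.074]
scene chip_b call 0.47 [208, 230] [0.553 
[... 3994 characters left out ...]
ide glue_bottle call 0.64 [305, 321] [ 0.497 -0.343  0.107]
side glue_bottle call 0.87 [258, 385] [ 0.728 -0.193  0.022]
side screw_jar call 0.83 [202, 351] [ 0.732 -0.027  0.066]
side screw_jar call 0.37 [193, 260] [0.523 0.071 0.073]
side screw_jar call 0.89 [219, 350] [ 0.733 -0.033  0.016]
side tape_measure call 0.61 [185, 326] [0.733 0.108 0.043]
side tape_measure call 0.82 [192, 327] [0.737 0.108 0.019]
side tape_measure call 0.67 [345, 314] [ 0.478 -0.37   0.054]
wrist [ 0.242 -0.527  0.374] 299.6083953516179
t 3.45 tcp [ 0.1682 -0.5499  0.2423] gap 0.0854 F [-0.6 -0.3  0.9]
R [[0.956, 0.292, 0.0], [0.292, -0.956, -0.0], [-0.0, 0.0, -1.0]] q [-1.414  0.313  0.046  1.304  0.     1.431]
```

View pictures.

View pics/scene0.png

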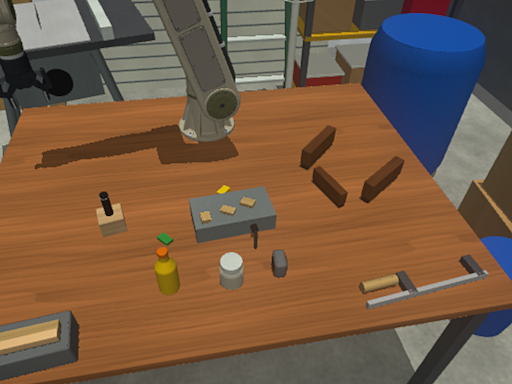

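View pics/side0.png

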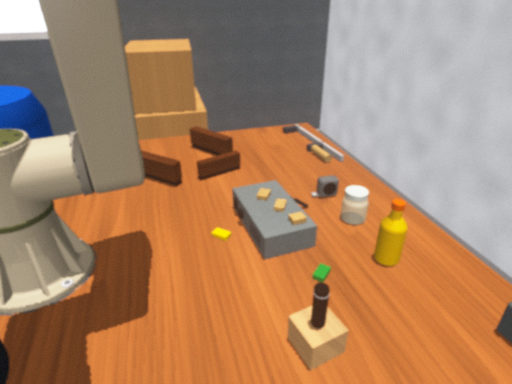

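```bash
python3 - <<'E'
from h import *
import pickle
D={n:cam(n) for n in ['scene','side']}
pickle.dump({n:{k:np.array(v) for k,v in d.items()} for n,d in D.items()},open('d0.pkl','wb'))
P={n:cloud(d) for n,d in D.items()}
# table plane check
for n in P:
    p=P[n].reshape(-1,3); m=(abs(p[:,0]-.5)<.25)&(abs(p[:,1])<.6)&(abs(p[:,2])<.02)
    print(n,'table z',np.median(p[m,2]))
def rect(n,xr,yr,zr,lab):
    p=P[n].reshape(-1,3);m=(p[:,0]>xr[0])&(p[:,0]<xr[1])&(p[:,1]>yr[0])&(p[:,1]<yr[1])&(p[:,2]>zr[0])&(p[:,2]<zr[1])
    q=p[m]
    if len(q)<8: print(n,lab,'few',len(q));return
    r=cv2.minAreaRect(q[:,:2].astype(np.float32)*1000)
    print(n,lab,len(q),'c',np.round(r[0],1),'sz',np.round(r[1],1),'ang',round(r[2],1),'zmax',round(np.percentile(q[:,2],98),4))
for n in P:
    rect(n,(.35,.6),(.27,.42),(.02,.12),'scrA')
    rect(n,(.35,.6),(.27,.42),(.05,.12),'scrAtop')
    rect(n,(.2,.38),(.3,.45),(.02,.12),'scrB')
    rect(n,(.2,.38),(.3,.45),(.065,.12),'scrBtop')
    rect(n,(.4,.62),(.44,.62),(.02,.12),'scrC')
    rect(n,(.4,.62),(.44,.62),(.065,.12),'scrCtop')
    rect(n,(.4,.68),(-.15,.17),(.045,.1),'box')
    rect(n,(.45,.56),(-.4,-.25),(.04,.06),'standtop')
    rect(n,(.45,.56),(-.4,-.25),(.07,.16),'stylus')
    rect(n,(.45,.56),(-.4,-.25),(.125,.16),'stylustop')
    rect(n,(.65,.85),(-.25,-.1),(.02,.17),'glue')
    rect(n,(.65,.85),(-.08,.05),(.02,.12),'jar')
    rect(n,(.65,.85),(.06,.18),(.02,.1),'tape')
# chips: pale colour on lid
for n,d in D.items():
    p=P[n];hsv=cv2.cvtColor(d['pixels'],cv2.COLOR_RGB2HSV)
    m=((hsv[...,1]>60)&(p[...,2]>.058)&(p[...,2]<.09)&(p[...,0]>.42)&(p[...,0]<.65)&(abs(p[...,1])<.18)).astype(np.uint8)
    k,L,S,C=cv2.connectedComponentsWithStats(m)
    for i in range(1,k):
        if S[i,4]>8:
            q=p[L==i];r=cv2.minAreaRect(q[:,:2].astype(np.float32)*1000)
            print(n,'chip',S[i,4],np.round(q.mean(0),3),np.round(r[1],0),round(r[2]),'z',np.round(np.percentile(q[:,2],95),3))
E
```

```text
scene table z 0.002826844983154886
side table z -0.0001815693202213975
scene scrA 618 c [466.1 359.4] sz [151.1  33.7] ang 17.5 zmax 0.0654
scene scrAtop 360 c [465.7 359.4] sz [150.4  33.6] ang 17.5 zmax 0.0657
scene scrB 650 c [266.6 381. ] sz [ 38.9 188.7] ang 43.6 zmax 0.0835
scene scrBtop 378 c [266.4 380.8] sz [ 38.3 188.7] ang 43.6 zmax 0.0838
scene scrC 799 c [470.4 542. ] sz [ 39. 196.] ang 34.6 zmax 0.083
scene scrCtop 495 c [470.3 542. ] sz [ 38.8 196. ] ang 34.6 zmax 0.0835
scene box 2787 c [540.9  29. ] sz [147.9 241.7] ang 4.3 zmax 0.0767
scene standtop 422 c [ 498.7 -330.8] sz [78.8 69.9] ang 12.0 zmax 0.0596
scene stylus 184 c [ 500.9 -330.3] sz [23.3 25.1] ang 78.3 zmax 0.1385
scene stylustop 67 c [ 499.7 -330.6] sz [22.7 23.5] ang 83.2 zmax 0.139
scene glue 796 c [ 754.3 -170.2] sz [42.2 54.5] ang 3.4 zmax 0.1533
scene jar 721 c [758.8  -5.8] sz [62.5 62.2] ang 45.5 zmax 0.0897
scene tape 344 c [744. 127.] sz [37.2 59.7] ang 87.4 zmax 0.0624
side scrA 628 c [464.5 355. ] sz [150.6  32.3] ang 18.1 zmax 0.061
side scrAtop 267 c [464.8 355.3] sz [149.7  31.8] ang 18.1 
[... 407 characters left out ...]
] ang 11.5 zmax 0.0557
side stylus 574 c [ 499.9 -334.2] sz [24.2 23.9] ang 56.2 zmax 0.1345
side stylustop 195 c [ 500.  -333.4] sz [24.1 22.5] ang 66.5 zmax 0.1348
side glue 1308 c [ 742.2 -181. ] sz [41.4 53.4] ang 62.7 zmax 0.1502
side jar 767 c [751.9 -11. ] sz [60.9 61.2] ang 5.6 zmax 0.086
side tape 322 c [740.2 121.1] sz [34.6 59. ] ang 84.4 zmax 0.0589
scene chip 127 [0.534 0.075 0.072] [45. 30.] 67 z 0.077
scene chip 125 [0.558 0.011 0.073] [48. 29.] 60 z 0.077
scene chip 118 [ 0.577 -0.056  0.074] [38. 27.] 6 z 0.079
side chip 144 [0.531 0.072 0.069] [66. 35.] 69 z 0.073
side chip 147 [0.555 0.008 0.069] [69. 26.] 62 z 0.073
side chip 200 [ 0.575 -0.059  0.07 ] [51. 50.] 4 z 0.075
```

```bash
python3 - <<'E'
import pickle,cv2
D=pickle.load(open('d0.pkl','rb'))
a=D['scene']['pixels'][120:260,90:420];cv2.imwrite('pics/c1.png',cv2.resize(a[:,:,::-1],None,fx=2.4,fy=2.4,interpolation=3))
a=D['side']['pixels'][110:290,140:360];cv2.imwrite('pics/c2.png',cv2.resize(a[:,:,::-1],None,fx=3,fy=3,interpolation=3))
E
```

```text
(no output)
```

View pics/c1.png

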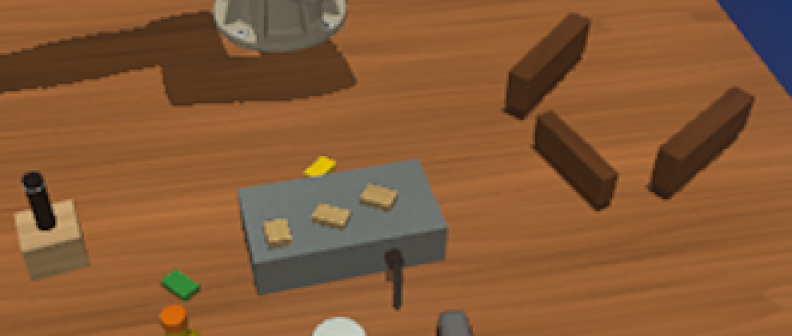

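View pics/c2.png

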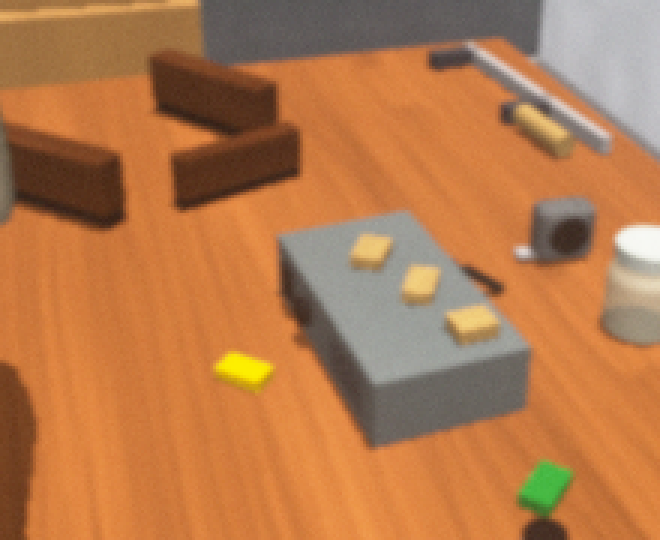

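```bash
cat >> h.py <<'E'
def show(rows):
    import json
    for i in range(0,len(rows),5):
        b=rows[i:i+5]
        print(json.dumps([[round(float(v),3) for v in r[0]] for r in b]),[round(float(r[1]),2) for r in b])
def head(s): 
    M=q2m(s['orientation']);return np.degrees(np.arctan2(M[1,0],M[0,0]))
def plan(pts,heads,p0,h0):
    """pts list of world targets per row, heads deg; returns scaled rows"""
    out=[];p=np.array(p0,float);h=h0
    for q,g in zip(pts,heads):
        a=np.radians(h);d=np.array(q)-p
        X=np.array([np.cos(a),np.sin(a),0]);Y=np.array([np.sin(a),-np.cos(a),0])
        out.append(([d@X/.8,d@Y/.8,-d[2]/.8],-(g-h)/5))
        p=np.array(q,float);h=g
    return out
E
python3 - <<'E'
from h import *
s=st();p=np.array(s['tcp_pos']);h=head(s);print(h)
r0,r1=np.hypot(*p[:2]),np.hypot(.465,.357);a0,a1=np.arctan2(p[1],p[0]),np.arctan2(.357,.465)
n=40;pts=[];hs=[]
for k in range(1,n+1):
    f=min(1,k/38);r=r0+(r1-r0)*f;a=a0+(a1-a0)*f
    z=p[2]+(.17-p[2])*max(0,(f-.8)/.2)
    pts.append([r*np.cos(a),r*np.sin(a),z]);hs.append(h+(197.8-h)*f)
show(plan(pts,hs,p,h))
E
```

```text
t 3.55 tcp [ 0.1681 -0.5499  0.2423] gap 0.0854 F [ 0.  -0.3  0.5]
R [[0.956, 0.292, 0.0], [0.292, -0.956, -0.0], [-0.0, 0.0, -1.0]] q [-1.414  0.313  0.046  1.304  0.     1.431]
17.002816486329454
[[0.036, -0.001, -0.0], [0.037, 0.001, -0.0], [0.036, 0.002, -0.0], [0.036, 0.003, -0.0], [0.036, 0.004, -0.0]] [-0.95, -0.95, -0.95, -0.95, -0.95]
[[0.036, 0.005, -0.0], [0.036, 0.006, -0.0], [0.036, 0.008, -0.0], [0.036, 0.009, -0.0], [0.035, 0.01, -0.0]] [-0.95, -0.95, -0.95, -0.95, -0.95]
[[0.035, 0.011, -0.0], [0.035, 0.012, -0.0], [0.034, 0.013, -0.0], [0.034, 0.014, -0.0], [0.033, 0.016, -0.0]] [-0.95, -0.95, -0.95, -0.95, -0.95]
[[0.033, 0.017, -0.0], [0.032, 0.018, -0.0], [0.032, 0.019, -0.0], [0.031, 0.02, -0.0], [0.03, 0.021, -0.0]] [-0.95, -0.95, -0.95, -0.95, -0.95]
[[0.03, 0.022, -0.0], [0.029, 0.023, -0.0], [0.028, 0.024, -0.0], [0.028, 0.025, -0.0], [0.027, 0.025, -0.0]] [-0.95, -0.95, -0.95, -0.95, -0.95]
[[0.026, 0.026, -0.0], [0.025, 0.027, -0.0], [0.024, 0.028, -0.0], [0.023, 0.029, -0.0], [0.022, 0.029, -0.0]] [-0.95, -0.95, -0.95, -0.95, -0.95]
[[0.021, 0.03, 0.007], [0.02, 0.031, 0.012], [0.019, 0.032, 0.012], [0.018, 0.032, 0.012], [0.017, 0.033, 0.012]] [-0.95, -0.95, -0.95, -0.95, -0.95]
[[0.016, 0.033, 0.012], [0.015, 0.034, 0.012], [0.014, 0.034, 0.012], [0.0, 0.0, -0.0], [0.0, 0.0, -0.0]] [-0.95, -0.95, -0.95, -0.0, -0.0]
```

```bash
python3 -m creep '{"hand":[85,85,85,85,85],"delta_pos":[[0.036,-0.001,0],[0.037,0.001,0],[0.036,0.002,0],[0.036,0.003,0],[0.036,0.004,0]],"turn":[-0.95,-0.95,-0.95,-0.95,-0.95]}' 60
```

```text
clock: 3.97
tcp_pos: [0.3019, -0.4915, 0.2423]
orientation: [0.0, 0.937, 0.35, 0.0]
wrist_force: [0.7, -0.7, -0.5]
finger_gap: 0.0851
```

```bash
python3 -m creep '{"hand":[85,85,85,85,85],"delta_pos":[[0.036,0.005,0],[0.036,0.006,0],[0.036,0.008,0],[0.036,0.009,0],[0.035,0.01,0]],"turn":[-0.95,-0.95,-0.95,-0.95,-0.95]}'
python3 -m creep '{"hand":[85,85,85,85,85],"delta_pos":[[0.035,0.011,0],[0.035,0.012,0],[0.034,0.013,0],[0.034,0.014,0],[0.033,0.016,0]],"turn":[-0.95,-0.95,-0.95,-0.95,-0.95]}'
python3 -m creep '{"hand":[85,85,85,85,85],"delta_pos":[[0.033,0.017,0],[0.032,0.018,0],[0.032,0.019,0],[0.031,0.02,0],[0.03,0.021,0]],"turn":[-0.95,-0.95,-0.95,-0.95,-0.95]}'
python3 -m creep '{"hand":[85,85,85,85,85],"delta_pos":[[0.03,0.022,0],[0.029,0.023,0],[0.028,0.024,0],[0.028,0.025,0],[0.027,0.025,0]],"turn":[-0.95,-0.95,-0.95,-0.95,-0.95]}'
python3 -m creep '{"hand":[85,85,70,60,50],"delta_pos":[[0.026,0.026,0],[0.025,0.027,0],[0.024,0.028,0],[0.023,0.029,0],[0.022,0.029,0]],"turn":[-0.95,-0.95,-0.95,-0.95,-0.95]}'
```

```text
clock: 4.38
tcp_pos: [0.4168, -0.4003, 0.2423]
orientation: [0.0, 0.845, 0.535, 0.0]
wrist_force: [0.3, 0.1, 0.7]
finger_gap: 0.0848
clock: 4.8
tcp_pos: [0.5048, -0.2832, 0.2423]
orientation: [0.0, 0.716, 0.698, -0.0]
wrist_force: [0.0, -0.3, 0.6]
finger_gap: 0.0852
clock: 5.22
tcp_pos: [0.5628, -0.1477, 0.2422]
orientation: [0.0, 0.557, 0.83, 0.0]
wrist_force: [0.5, 0.2, 0.6]
finger_gap: 0.085
clock: 5.63
tcp_pos: [0.5843, -0.0013, 0.2422]
orientation: [0.0, 0.375, 0.927, 0.0]
wrist_force: [-0.1, -0.2, 0.1]
finger_gap: 0.0849
clock: 6.05
tcp_pos: [0.5685, 0.1446, 0.2422]
orientation: [0.0, 0.176, 0.984, 0.0]
wrist_force: [-0.7, -0.6, -0.1]
finger_gap: 0.0514
```

```bash
python3 -m creep '{"hand":[50,50,50,50,50],"delta_pos":[[0.021,0.03,0.007],[0.02,0.031,0.012],[0.019,0.032,0.012],[0.018,0.032,0.012],[0.017,0.033,0.012]],"turn":[-0.95,-0.95,-0.95,-0.95,-0.95]}'
python3 -m creep '{"hand":[50,50,50,50,50],"delta_pos":[[0.016,0.033,0.012],[0.015,0.034,0.012],[0.014,0.034,0.012],[0,0,0],[0,0,0]],"turn":[-0.95,-0.95,-0.95,0,0]}'
python3 - <<'E'
from h import *
s=st();print(head(s))
d=cam('wrist','w1')
p=cloud(d)
import pickle;pickle.dump({k:np.array(v) for k,v in d.items()},open('w1.pkl','wb'))
for lo,hi in((.045,.075),):
    m=(p[...,2]>lo)&(p[...,2]<hi)&(p[...,0]>.37)&(p[...,0]<.58)&(p[...,1]>.27)&(p[...,1]<.45)
    q=p[m];r=cv2.minAreaRect(q[:,:2].astype(np.float32)*1000);print(len(q),r,np.percentile(q[:,2],[5,50,95]))
E
```

```text
clock: 6.47
tcp_pos: [0.5176, 0.2829, 0.1978]
orientation: [0.0, -0.03, 1.0, 0.0]
wrist_force: [0.1, 0.9, -0.6]
finger_gap: 0.0503
clock: 6.88
tcp_pos: [0.4697, 0.3574, 0.1688]
orientation: [-0.001, -0.153, 0.988, -0.0]
wrist_force: [0.0, 0.2, -0.7]
finger_gap: 0.05
t 6.88 tcp [0.4697 0.3574 0.1688] gap 0.05 F [ 0.   0.2 -0.7]
R [[-0.953, -0.303, -0.001], [-0.303, 0.953, -0.001], [0.001, -0.001, -1.0]] q [ 0.515  0.374 -0.049  1.149 -0.     0.207]
-162.35415205320447
5613 ((465.4508056640625, 356.81329345703125), (148.93736267089844, 27.4947509765625), 18.508285522460938) [0.0580828  0.05951677 0.06067547]
```

```bash
python3 -m creep '{"hand":[50,50,50,50,50],"delta_pos":[[0.005,0.001,0],[0,0,0.045],[0,0,0.045],[0,0,0.043],[0,0,0.0305]],"turn":[-0.17,0,0,0,0]}'
python3 -m creep '{"hand":[27,20,20,20,20],"delta_pos":[[0,0,0],[0,0,0],[0,0,0],[0,0,0],[0,0,0]],"turn":[0,0,0,0,0]}' 60
```

```text
clock: 7.35
tcp_pos: [0.4671, 0.3542, 0.0366]
orientation: [-0.001, -0.158, 0.987, -0.0]
wrist_force: [0.1, 0.7, 0.3]
finger_gap: 0.0502
clock: 7.77
tcp_pos: [0.4687, 0.3566, 0.0408]
orientation: [0.002, -0.159, 0.987, 0.001]
wrist_force: [0.2, 0.8, -1.0]
finger_gap: 0.0275
```

```bash
python3 -m creep '{"hand":[20,20,20,20,20],"delta_pos":[[0,0,-0.02],[0,0,-0.04],[0,0,-0.04],[0,0,-0.04],[0,0,0]],"turn":[0,0,0,0,0]}'
python3 - <<'E'
from h import *
s=st();print(head(s))
p=cloud(cam('side','s1'))
m=(p[...,2]>.07)&(p[...,2]<.21)&(p[...,0]>.38)&(p[...,0]<.56)&(p[...,1]>.3)&(p[...,1]<.42)
q=p[m];print(len(q),np.percentile(q[:,2],[1,5,50]))
q2=q[q[:,2]<.17];r=cv2.minAreaRect(q2[:,:2].astype(np.float32)*1000);print(r)
for x in np.arange(.39,.55,.02):
    t=q[(abs(q[:,0]-x)<.01)]
    if len(t)>5: print(round(x,2),np.round(np.percentile(t[:,2],[2,50,98]),4))
h=s and head(s)
P0=np.array(s['tcp_pos']);print(P0)
E
```

```text
clock: 8.18
tcp_pos: [0.4709, 0.3583, 0.1593]
orientation: [0.006, -0.16, 0.987, 0.002]
wrist_force: [0.8, 0.8, -0.4]
finger_gap: 0.0277
t 8.18 tcp [0.4709 0.3583 0.1593] gap 0.0277 F [ 0.8  0.8 -0.4]
R [[-0.949, -0.315, 0.012], [-0.315, 0.949, 0.007], [-0.013, 0.003, -1.0]] q [ 0.515  0.37  -0.079  1.108 -0.     0.194]
-161.62975829778068
1036 [0.12202283 0.1257318  0.16152374]
((473.33984375, 345.35498046875), (151.96231079101562, 33.064964294433594), 10.282024383544922)
0.39 [0.1228 0.1558 0.1794]
0.41 [0.123  0.1564 0.1811]
0.43 [0.1224 0.1574 0.1818]
0.45 [0.1238 0.1702 0.2074]
0.47 [0.1241 0.1724 0.2088]
0.49 [0.1238 0.1611 0.206 ]
0.51 [0.1248 0.1569 0.1828]
0.53 [0.1246 0.1587 0.1828]
0.55 [0.1242 0.1522 0.1819]
[0.4709331  0.35833604 0.15932615]
```

View pics/s1.png

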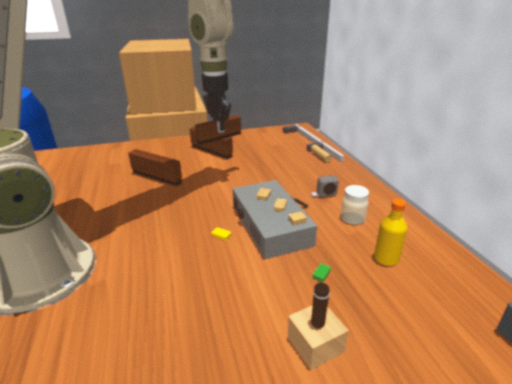

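```bash
python3 - <<'E'
from h import *
s=env.get_state();p=np.array(s['tcp_pos']);h=head(s)
B=np.array([.538,.027]);a=np.radians(5);X=np.array([np.cos(a),np.sin(a)]);Y=np.array([-X[1],X[0]])
A=np.r_[B+.010*X+.163*Y,.102]
C=np.r_[B+.010*X-.150*Y,.102]
print(A,C)
pts=[];hs=[]
for k in range(1,6):
    f=k/5;q=p+(A-p)*f;q[2]=p[2]+(.115-p[2])*f;pts.append(q);hs.append(h+(-175-h)*f)
for k in range(5): pts.append(np.r_[A[:2],.102]);hs.append(-175)
for k in range(1,16): pts.append(A+(C-A)*k/15);hs.append(-175)
show(plan(pts,hs,p,h))
E
```

```text
[0.53375556 0.19025129 0.102     ] [ 0.56103531 -0.12155765  0.102     ]
[[-0.002, -0.045, 0.01], [-0.004, -0.045, 0.01], [-0.006, -0.044, 0.01], [-0.008, -0.044, 0.01], [-0.01, -0.044, 0.01]] [0.53, 0.53, 0.53, 0.53, 0.53]
[[0.0, 0.0, 0.016], [0.0, 0.0, -0.0], [0.0, 0.0, -0.0], [0.0, 0.0, -0.0], [0.0, 0.0, -0.0]] [-0.0, 0.0, 0.0, 0.0, 0.0]
[[0.0, -0.026, -0.0], [-0.0, -0.026, -0.0], [0.0, -0.026, -0.0], [-0.0, -0.026, -0.0], [0.0, -0.026, -0.0]] [0.0, 0.0, 0.0, 0.0, 0.0]
[[-0.0, -0.026, -0.0], [0.0, -0.026, -0.0], [-0.0, -0.026, -0.0], [0.0, -0.026, -0.0], [-0.0, -0.026, -0.0]] [0.0, 0.0, 0.0, 0.0, 0.0]
[[0.0, -0.026, -0.0], [-0.0, -0.026, -0.0], [0.0, -0.026, -0.0], [-0.0, -0.026, -0.0], [0.0, -0.026, -0.0]] [0.0, 0.0, 0.0, 0.0, 0.0]
```

```bash
python3 -m creep '{"hand":[20,20,20,20,20],"delta_pos":[[-0.002,-0.045,0.01],[-0.004,-0.045,0.01],[-0.006,-0.044,0.01],[-0.008,-0.044,0.01],[-0.01,-0.044,0.01]],"turn":[0.53,0.53,0.53,0.53,0.53]}'
python3 -m creep '{"hand":[20,20,20,20,20],"delta_pos":[[0,0,0.008],[0,0,0.008],[0,0,0],[0,0,0],[0,0,0]],"turn":[0,0,0,0,0]}'
python3 - <<'E'
from h import *
s=st();print(head(s))
d=cam('side','s2');p=cloud(d)
m=(p[...,2]>.05)&(p[...,2]<.115)&(p[...,0]>.44)&(p[...,0]<.63)&(p[...,1]>.16)&(p[...,1]<.215)
q=p[m];print(len(q))
for x in np.arange(.45,.63,.02):
    t=q[(abs(q[:,0]-x)<.01)]
    if len(t)>5: print(round(x,2),np.round(np.percentile(t[:,2],[2,50,98]),4),np.round(np.median(t[:,1]),3))
L=(p[...,2]>.05)&(p[...,2]<.065)&(p[...,0]>.43)&(p[...,0]<.65)&(p[...,1]>-.11)&(p[...,1]<.14)
print('lid',np.percentile(p[L][:,2],[10,50,90]))
r=cv2.resize(d['pixels'][110:290,140:360],None,fx=3,fy=3,interpolation=3);cv2.imwrite('pics/s2c.png',r[:,:,::-1])
E
```

```text
clock: 8.65
tcp_pos: [0.5306, 0.1867, 0.11]
orientation: [-0.0, -0.044, 0.999, -0.0]
wrist_force: [1.0, -0.1, -1.2]
finger_gap: 0.0272
clock: 9.07
tcp_pos: [0.5303, 0.1893, 0.098]
orientation: [0.0, -0.046, 0.999, 0.0]
wrist_force: [-0.6, 0.1, -2.2]
finger_gap: 0.0271
t 9.07 tcp [0.5303 0.1893 0.098 ] gap 0.0271 F [-0.6  0.1 -2.2]
R [[-0.996, -0.091, 0.0], [-0.091, 0.996, 0.0], [-0.0, 0.0, -1.0]] q [ 0.2    0.374 -0.234  0.963  0.     0.109]
-174.7682747364642
836
0.45 [0.0619 0.0878 0.1137] 0.177
0.47 [0.0612 0.0896 0.1144] 0.171
0.49 [0.0627 0.0902 0.1132] 0.173
0.51 [0.0615 0.0895 0.1136] 0.175
0.53 [0.0616 0.091  0.1135] 0.171
0.55 [0.062  0.0866 0.1133] 0.178
0.57 [0.0613 0.089  0.1133] 0.18
0.59 [0.0622 0.0897 0.1141] 0.182
0.61 [0.0627 0.0886 0.1123] 0.183
lid [0.0580623  0.05979494 0.06098821]
```

View pics/s2c.png

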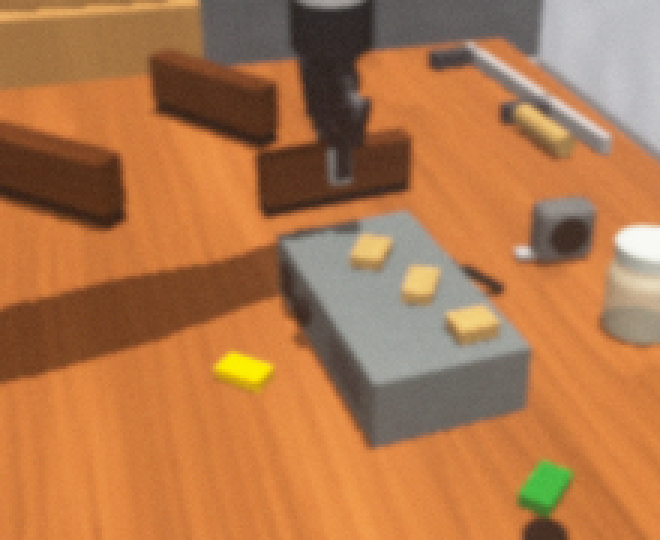

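```bash
python3 -m creep '{"hand":[20,20,20,20,20],"delta_pos":[[-0.004,0,-0.003],[0,-0.02,0],[0,-0.026,0],[0,-0.026,0],[0,-0.026,0]],"turn":[0,0,0,0,0]}'
python3 - <<'E'
from h import *
s=st();print(head(s))
d=cam('side','s3')
r=cv2.resize(d['pixels'][110:290,140:360],None,fx=3,fy=3,interpolation=3);cv2.imwrite('pics/s3c.png',r[:,:,::-1])
E
```

```text
clock: 9.53
tcp_pos: [0.5414, 0.1104, 0.101]
orientation: [0.001, -0.046, 0.999, -0.0]
wrist_force: [-0.4, -0.0, -1.1]
finger_gap: 0.0275
t 9.53 tcp [0.5414 0.1104 0.101 ] gap 0.0275 F [-0.4 -0.  -1.1]
R [[-0.996, -0.091, 0.001], [-0.091, 0.996, -0.0], [-0.001, -0.0, -1.0]] q [ 0.056  0.352 -0.259  0.959 -0.    -0.035]
-174.77324043704525
```

View pics/s3c.png

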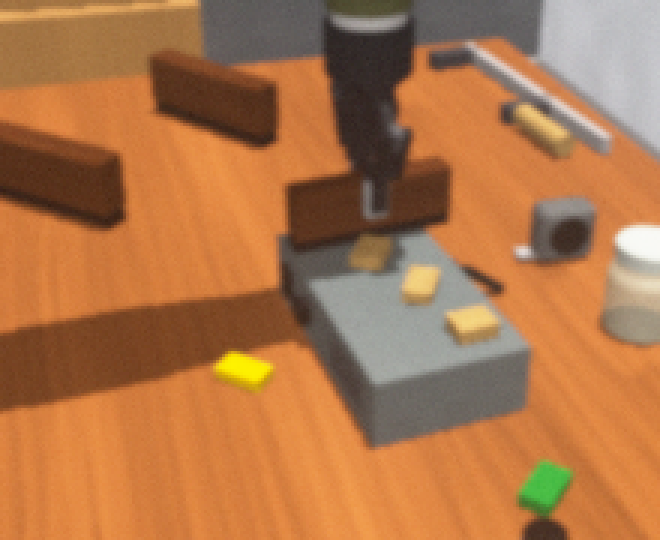

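```bash
python3 -m creep '{"hand":[20,20,20,20,20],"delta_pos":[[0,-0.024,0],[0,-0.024,0],[0,-0.024,0],[0,-0.024,0],[0,-0.024,0]],"turn":[0,0,0,0,0]}'
python3 - <<'E'
from h import *
s=st();print(head(s))
d=cam('side','s4')
r=cv2.resize(d['pixels'][110:290,140:360],None,fx=3,fy=3,interpolation=3);cv2.imwrite('pics/s4c.png',r[:,:,::-1])
E
```

```text
clock: 10.0
tcp_pos: [0.55, 0.0145, 0.1009]
orientation: [0.001, -0.045, 0.999, -0.0]
wrist_force: [-0.5, 0.1, -1.3]
finger_gap: 0.0272
t 10.0 tcp [0.55   0.0145 0.1009] gap 0.0272 F [-0.5  0.1 -1.3]
R [[-0.996, -0.09, 0.001], [-0.09, 0.996, -0.0], [-0.001, -0.0, -1.0]] q [-0.12   0.348 -0.264  0.957  0.    -0.21 ]
-174.820229451664
```

View pics/s4c.png

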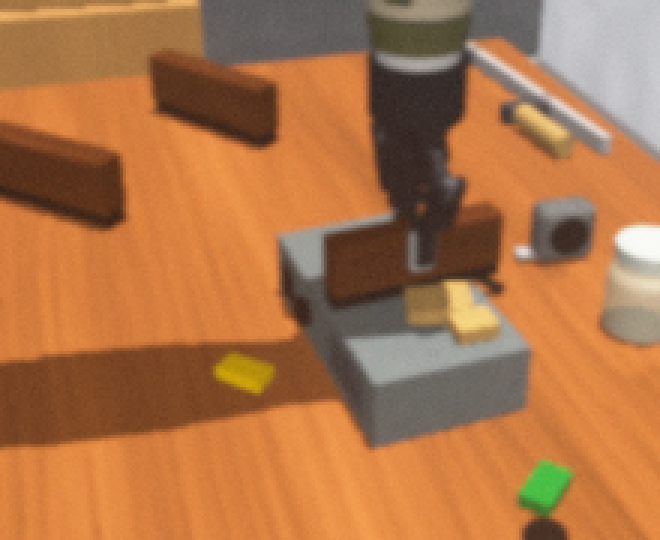

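```bash
python3 -m creep '{"hand":[20,20,20,20,20],"delta_pos":[[0,-0.024,0],[0,-0.024,0],[0,-0.024,0],[0,-0.024,0],[0,-0.024,0]],"turn":[0,0,0,0,0]}'
python3 -m creep '{"hand":[20,20,20,20,20],"delta_pos":[[0,-0.024,0],[0,-0.024,0],[0,-0.01,0],[0,0,0],[0,0,0]],"turn":[0,0,0,0,0]}'
python3 - <<'E'
from h import *
s=st();print(head(s))
d=cam('side','s5')
r=cv2.resize(d['pixels'][130:310,140:360],None,fx=3,fy=3,interpolation=3);cv2.imwrite('pics/s5c.png',r[:,:,::-1])
d=cam('scene')
r=cv2.resize(d['pixels'][150:300,90:320],None,fx=3,fy=3,interpolation=3);cv2.imwrite('pics/s5d.png',r[:,:,::-1])
E
```

```text
clock: 10.47
tcp_pos: [0.5587, -0.0811, 0.1009]
orientation: [0.001, -0.045, 0.999, -0.0]
wrist_force: [0.5, 1.2, -0.1]
finger_gap: 0.0273
clock: 10.88
tcp_pos: [0.5622, -0.1267, 0.1004]
orientation: [0.0, -0.044, 0.999, 0.0]
wrist_force: [-0.3, 0.4, -1.5]
finger_gap: 0.0271
t 10.88 tcp [ 0.5622 -0.1267  0.1004] gap 0.0271 F [-0.3  0.4 -1.5]
R [[-0.996, -0.089, 0.0], [-0.089, 0.996, 0.0], [-0.0, 0.0, -1.0]] q [-0.361  0.395 -0.195  0.981  0.    -0.45 ]
-174.90264187633377
```

View pics/s5c.png

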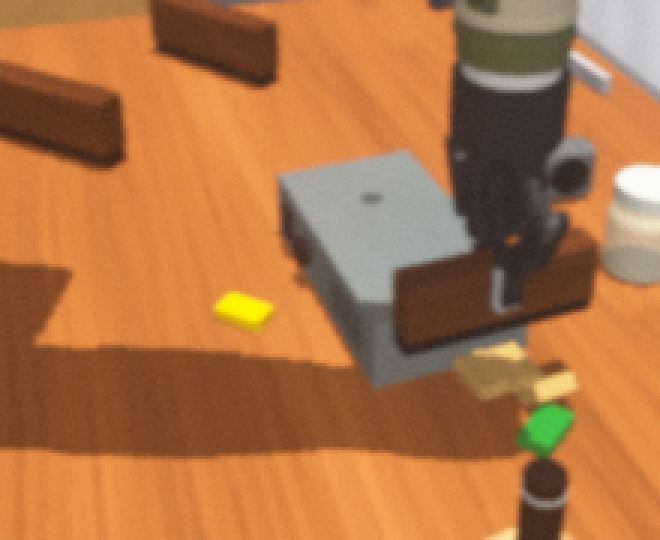

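View pics/s5d.png

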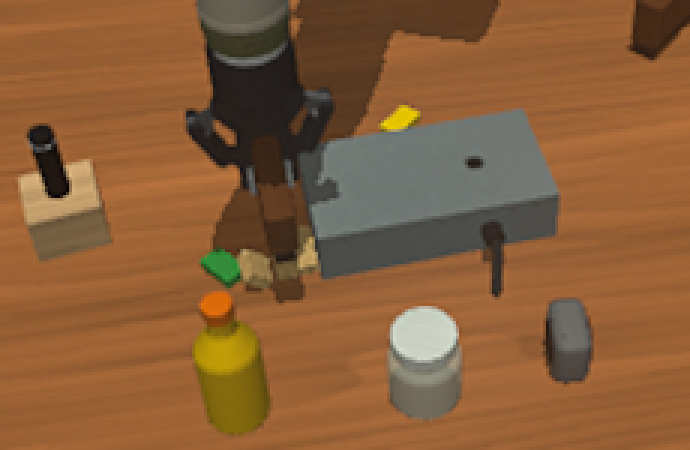

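```bash
python3 -m creep '{"hand":[20,20,20,20,20],"delta_pos":[[0,0,-0.02],[0.045,-0.019,0],[0.045,-0.019,0],[0.045,-0.019,0],[0.044,-0.019,0]],"turn":[0,0,0,0,0]}'
python3 -m creep '{"hand":[20,20,20,20,20],"delta_pos":[[0,0,0],[0,0,0.04],[0,0,0.03],[0,0,0.015],[0,0,0]],"turn":[0,0,0,0,0]}'
```

```text
clock: 11.4
tcp_pos: [0.4235, -0.1994, 0.1163]
orientation: [-0.0, -0.046, 0.999, 0.0]
wrist_force: [0.4, -0.9, -0.8]
finger_gap: 0.027
clock: 11.82
tcp_pos: [0.4231, -0.1982, 0.0459]
orientation: [-0.002, -0.045, 0.999, 0.002]
wrist_force: [-0.7, 0.3, -0.5]
finger_gap: 0.0273
```

```bash
python3 - <<'E'
from h import *
s=st();print(head(s))
d=cam('side','s6')
p=cloud(d)
m=(p[...,2]>.05)&(p[...,2]<.1)&(p[...,0]>.34)&(p[...,0]<.5)&(p[...,1]>-.26)&(p[...,1]<-.15)
for x in np.arange(.36,.5,.02):
    t=p[m&(abs(p[...,0]-x)<.01)]
    if len(t)>5: print(round(x,2),np.round(np.percentile(t[:,2],[50,80,95]),4))
E
```

```text
t 11.82 tcp [ 0.4231 -0.1982  0.0459] gap 0.0273 F [-0.7  0.3 -0.5]
R [[-0.996, -0.09, -0.004], [-0.09, 0.996, 0.003], [0.004, 0.003, -1.0]] q [-0.61   0.271 -0.535  0.769  0.    -0.7  ]
-174.83122715328884
0.36 [0.067  0.0679 0.0688]
0.38 [0.0668 0.0679 0.0687]
0.4 [0.0672 0.0687 0.0895]
0.42 [0.07   0.0885 0.0973]
0.44 [0.0866 0.0918 0.0976]
0.46 [0.0638 0.0675 0.0683]
0.48 [0.0668 0.0679 0.0686]
0.5 [0.0665 0.0677 0.0684]
```

View pics/s6.png

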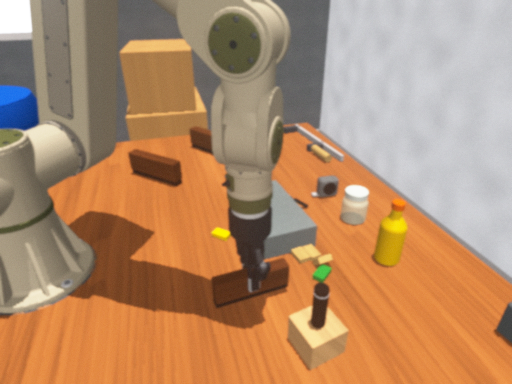

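```bash
python3 -m creep '{"hand":[20,20,20,20,20],"delta_pos":[[0,0,0.004],[0,0,0.003],[0,0,0.002],[0,0,0],[0,0,0]],"turn":[0,0,0,0,0]}'
python3 - <<'E'
from h import *
s=st()
p=cloud(cam('side'))
m=(p[...,2]>.05)&(p[...,2]<.08)&(p[...,0]>.34)&(p[...,0]<.39)&(p[...,1]>-.26)&(p[...,1]<-.15)
print(np.round(np.percentile(p[m][:,2],[50,80,95]),4))
E
```

```text
clock: 12.28
tcp_pos: [0.4252, -0.2006, 0.0415]
orientation: [0.0, -0.045, 0.999, -0.0]
wrist_force: [-0.2, -0.9, -1.4]
finger_gap: 0.0272
t 12.28 tcp [ 0.4252 -0.2006  0.0415] gap 0.0272 F [-0.2 -0.9 -1.4]
R [[-0.996, -0.089, 0.001], [-0.089, 0.996, -0.001], [-0.001, -0.001, -1.0]] q [-0.612  0.278 -0.539  0.753 -0.    -0.701]
[0.0624 0.0635 0.0643]
```

```bash
python3 -m creep '{"hand":[20,20,20,20,20],"delta_pos":[[0,0,0.002],[0,0,0.0015],[0,0,0],[0,0,0],[0,0,0]],"turn":[0,0,0,0,0]}'

```

```text
clock: 12.75
tcp_pos: [0.4248, -0.2005, 0.0382]
orientation: [-0.0, -0.044, 0.999, 0.0]
wrist_force: [0.0, 0.4, -1.8]
finger_gap: 0.0272
```

Near contact; release gently (lower a hair while opening slowly).

```bash
python3 -m creep '{"hand":[26,28,31,36,45],"delta_pos":[[0,0,0.001],[0,0,0],[0,0,0],[0,0,0],[0,0,0]],"turn":[0,0,0,0,0]}' 20
python3 -m creep '{"hand":[50,50,50,50,50],"delta_pos":[[0,0,0],[0,0,-0.02],[0,0,-0.04],[0,0,-0.05],[0,0,-0.05]],"turn":[0,0,0,0,0]}' 
python3 - <<'E'
from h import *
s=st();print(head(s))
d=cam('side','s7');p=cloud(d)
m=(p[...,2]>.03)&(p[...,2]<.08)&(p[...,0]>.33)&(p[...,0]<.52)&(p[...,1]>-.26)&(p[...,1]<-.15)
print(np.round(np.percentile(p[m][:,2],[50,80,95]),4),cv2.minAreaRect(p[m][:,:2].astype(np.float32)*1000))
d2=cam('scene','s7b')
E
```

```text
clock: 13.17
tcp_pos: [0.4249, -0.2005, 0.0375]
orientation: [0.0, -0.045, 0.999, -0.0]
wrist_force: [-0.5, -1.0, 0.4]
finger_gap: 0.0446
clock: 13.58
tcp_pos: [0.4239, -0.1998, 0.1662]
orientation: [-0.001, -0.045, 0.999, 0.001]
wrist_force: [1.1, -0.0, 0.3]
finger_gap: 0.0502
t 13.58 tcp [ 0.4239 -0.1998  0.1662] gap 0.0502 F [ 1.1 -0.   0.3]
R [[-0.996, -0.089, -0.002], [-0.089, 0.996, 0.001], [0.002, 0.002, -1.0]] q [-0.612  0.15  -0.356  1.067 -0.    -0.701]
-174.89343420606073
[0.0572 0.0597 0.0607] ((425.3388366699219, -201.24546813964844), (149.39962768554688, 30.819536209106445), 5.389566421508789)
```

View pics/s7.png

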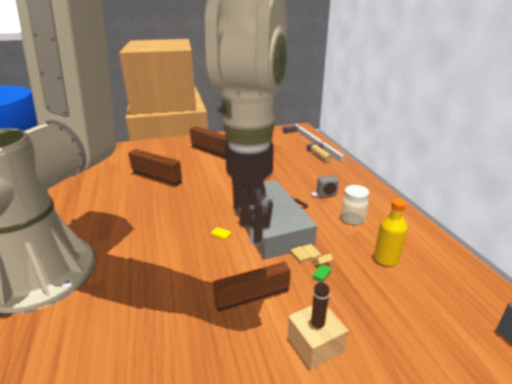

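```bash
python3 -m creep '{"hand":[50,50,50,50,50],"delta_pos":[[-0.02,0.03,-0.02],[-0.024,0.039,-0.02],[-0.024,0.039,-0.01],[-0.024,0.039,0],[-0.024,0.039,0]],"turn":[0,0,0,0,0]}' 
python3 -m creep '{"hand":[50,50,50,50,50],"delta_pos":[[-0.024,0.039,0],[-0.024,0.039,0],[-0.024,0.04,0],[0,0,0],[0,0,0]],"turn":[0,0,0,0,0]}' 
python3 - <<'E'
from h import *
import pickle
s=st();print(head(s))
d=cam('wrist','w2');print(env.pinpoint('wrist','hole')[:2],env.pinpoint('wrist','reset_button_top')[:2])
pickle.dump({k:np.array(v) for k,v in d.items()},open('w2.pkl','wb'))
dd=cam('side','s8');p=cloud(dd);hsv=cv2.cvtColor(dd['pixels'],cv2.COLOR_RGB2HSV)
m=(p[...,0]>.5)&(p[...,0]<.66)&(p[...,1]>-.22)&(p[...,1]<-.095)&(p[...,2]>.006)
print('chips zmax',np.percentile(p[m][:,2],[50,95,99]))
E
```

```text
clock: 14.1
tcp_pos: [0.5049, -0.0427, 0.206]
orientation: [0.001, -0.044, 0.999, -0.0]
wrist_force: [-0.3, -0.7, -0.5]
finger_gap: 0.0502
clock: 14.52
tcp_pos: [0.5531, 0.057, 0.2045]
orientation: [-0.001, -0.046, 0.999, -0.0]
wrist_force: [0.0, -0.5, 0.6]
finger_gap: 0.0501
t 14.52 tcp [0.5531 0.057  0.2045] gap 0.0501 F [ 0.  -0.5  0.6]
R [[-0.996, -0.093, -0.001], [-0.093, 0.996, -0.0], [0.001, -0.0, -1.0]] q [-0.042  0.291 -0.078  1.203 -0.    -0.135]
-174.67478389204518
[{'location': [162.7, 275.6], 'score': 0.9}, {'location': [159.7, 273.1], 'score': 0.58}] [{'location': [160.6, 271.2], 'score': 0.63}]
chips zmax [0.01230085 0.05109398 0.05867685]
```

View pics/w2.png

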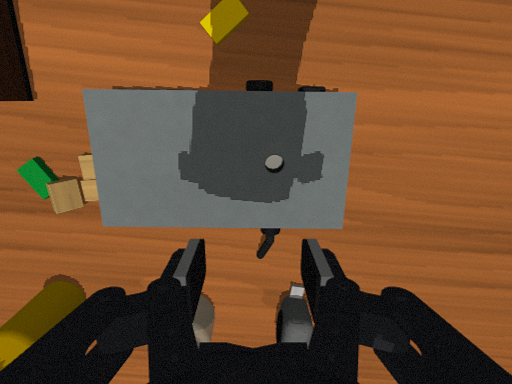

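View pics/s8.png

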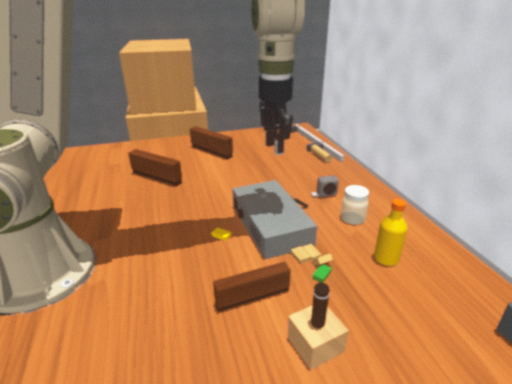

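```bash
python3 - <<'E'
from h import *
import pickle
d=pickle.load(open('w2.pkl','rb'));p=cloud(d)
m=((p[...,2]>.05)&(p[...,2]<.068)&(p[...,1]>-.13)&(p[...,1]<.18)&(p[...,0]<.66)&(p[...,0]>.44))
k,L,S,C=cv2.connectedComponentsWithStats(m.astype(np.uint8));i=1+np.argmax(S[1:,4]);m=L==i
print('lid z',np.median(p[m][:,2]))
r=cv2.minAreaRect(p[m][:,:2].astype(np.float32)*1000);print(r)
c=np.array(r[0]);print('z table',np.median(p[300:,400:][...,2]))
import math
a=math.radians(r[2] if r[2]<45 else r[2]-90);print(math.degrees(a))
print('hole by rect',c+50*np.array([-math.sin(a),math.cos(a)]))
# hole rim by depth: pixels lower than lid within lid
h=(p[...,2]<.056)&(d['depth']>0);h[:140]=0;h[190:]=0;h[:,:250]=0;h[:,300:]=0
rr,cc=np.nonzero(h);print(len(rr),rr.mean(),cc.mean(),rr.min(),rr.max(),cc.min(),cc.max(),np.median(p[h][:,2]))
print('hole by rim',w(d,rr.mean(),cc.mean(),z=.060), 'net',w(d,162.7,275.6,z=.06))
a=d['pixels'][130:200,230:320];cv2.imwrite('pics/w2c.png',cv2.resize(a[:,:,::-1],None,fx=7,fy=7,interpolation=0))
b=h&(p[...,2]<.045);print('btn',p[b].mean(0),b.sum())
E
```

```text
lid z 0.059612647745084846
((536.9608154296875, 25.213645935058594), (130.82247924804688, 240.73033142089844), 4.602513790130615)
z table 0.25858071188822634
4.602513790130615
hole by rect [532.94868259  75.05241388]
270 163.42962962962963 273.89629629629627 155 172 265 283 0.036990299361870815
hole by rim [0.53186508 0.07480166 0.06      ] net [0.53103017 0.07631031 0.06      ]
btn [0.53717132 0.07714591 0.03394225] 267
```

View pics/w2c.png

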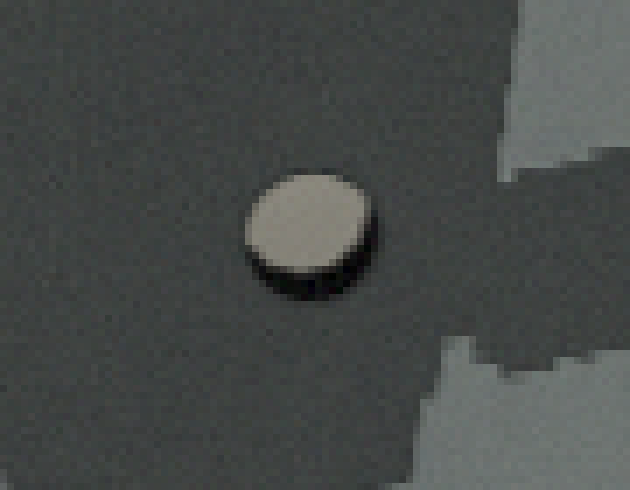

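```bash
python3 -m creep '{"hand":[50,50,50,50,50],"delta_pos":[[0.01,-0.045,0],[0.011,-0.048,0],[0.011,-0.048,0],[0.011,-0.048,0],[0.011,-0.048,0]],"turn":[0,0,0,0,0]}' 
python3 -m creep '{"hand":[50,50,50,50,50],"delta_pos":[[0.011,-0.048,0],[0.011,-0.048,0],[0.011,-0.048,0],[0.011,-0.048,0],[0.012,-0.048,0]],"turn":[0,0,0,0,0]}' 
python3 -m creep '{"hand":[50,50,50,50,50],"delta_pos":[[0,0,0],[0,0,0],[0,0,0],[0,0,0],[0,0,0]],"turn":[0,0,0,0,0]}' 
python3 - <<'E'
from h import *
s=st();print(head(s))
d=cam('wrist','w3');p=cloud(d)
m=(p[...,2]>.122)&(p[...,2]<.145)&(abs(p[...,0]-.5)<.04)&(abs(p[...,1]+.332)<.04)
print('top',m.sum(),p[m].mean(0) if m.any() else '',cv2.minAreaRect(p[m][:,:2].astype(np.float32)*1000))
m=(p[...,2]>.045)&(p[...,2]<.062)&(abs(p[...,0]-.5)<.06)&(abs(p[...,1]+.332)<.06)
print('stand',m.sum(),cv2.minAreaRect(p[m][:,:2].astype(np.float32)*1000))
E
```

```text
clock: 15.13
tcp_pos: [0.5256, -0.1404, 0.2059]
orientation: [0.0, -0.044, 0.999, -0.0]
wrist_force: [1.8, -1.3, 0.2]
finger_gap: 0.0498
clock: 15.55
tcp_pos: [0.4975, -0.3358, 0.2058]
orientation: [0.0, -0.043, 0.999, -0.0]
wrist_force: [0.6, -0.0, -0.8]
finger_gap: 0.0498
clock: 15.97
tcp_pos: [0.4993, -0.3316, 0.2057]
orientation: [-0.0, -0.045, 0.999, 0.0]
wrist_force: [0.5, -0.1, 0.7]
finger_gap: 0.0502
t 15.97 tcp [ 0.4993 -0.3316  0.2057] gap 0.0502 F [ 0.5 -0.1  0.7]
R [[-0.996, -0.09, -0.0], [-0.09, 0.996, 0.0], [0.0, 0.0, -1.0]] q [-0.72   0.373  0.041  1.239  0.    -0.81 ]
-174.82994541776313
top 920 [ 0.49859245 -0.33388534  0.13226524] ((499.9251403808594, -333.75262451171875), (23.628986358642578, 23.692529678344727), 41.994300842285156)
stand 3835 ((500.7989501953125, -333.9039306640625), (70.30704498291016, 70.17205810546875), 11.521047592163086)
```

View pics/w3.png

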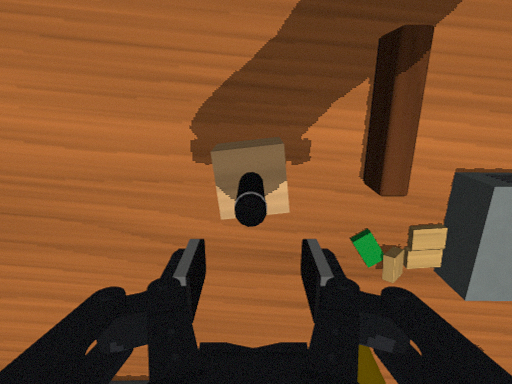

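```bash
python3 -m creep '{"hand":[50,50,50,50,50],"delta_pos":[[-0.001,-0.003,0.02],[0,0,0.04],[0,0,0.04],[0,0,0.025],[0,0,0.012]],"turn":[0,0,0,0,0]}' 
python3 -m creep '{"hand":[40,15,15,15,15],"delta_pos":[[0,0,0],[0,0,0],[0,0,0],[0,0,0],[0,0,0]],"turn":[0,0,0,0,0]}' 70
python3 -m creep '{"hand":[15,15,15,15,15],"delta_pos":[[0,0,0],[0,0,-0.02],[0,0,-0.04],[0,0,-0.04],[0,0,-0.04]],"turn":[0,0,0,0,0]}'
python3 - <<'E'
from h import *
s=st();print(head(s))
d=cam('side','s9')
r=cv2.resize(d['pixels'][200:384,200:420],None,fx=3,fy=3,interpolation=3);cv2.imwrite('pics/s9c.png',r[:,:,::-1])
print(env.pinpoint('side','stylus_tip')[:2])
E
```

```text
clock: 16.43
tcp_pos: [0.4991, -0.3325, 0.0928]
orientation: [-0.002, -0.045, 0.999, 0.002]
wrist_force: [-0.3, 0.3, -0.8]
finger_gap: 0.0497
clock: 16.85
tcp_pos: [0.5012, -0.3356, 0.0974]
orientation: [0.001, -0.045, 0.999, -0.001]
wrist_force: [-0.6, -0.5, -0.4]
finger_gap: 0.0225
clock: 17.27
tcp_pos: [0.5001, -0.335, 0.2094]
orientation: [-0.0, -0.044, 0.999, -0.0]
wrist_force: [0.5, -0.6, -1.0]
finger_gap: 0.0226
t 17.27 tcp [ 0.5001 -0.335   0.2094] gap 0.0226 F [ 0.5 -0.6 -1. ]
R [[-0.996, -0.089, -0.0], [-0.089, 0.996, -0.0], [0.0, -0.0, -1.0]] q [-0.723  0.376  0.056  1.25  -0.    -0.812]
-174.90238346212666
[{'location': [295.2, 322.0], 'score': 0.61}]
```

View pics/s9c.png

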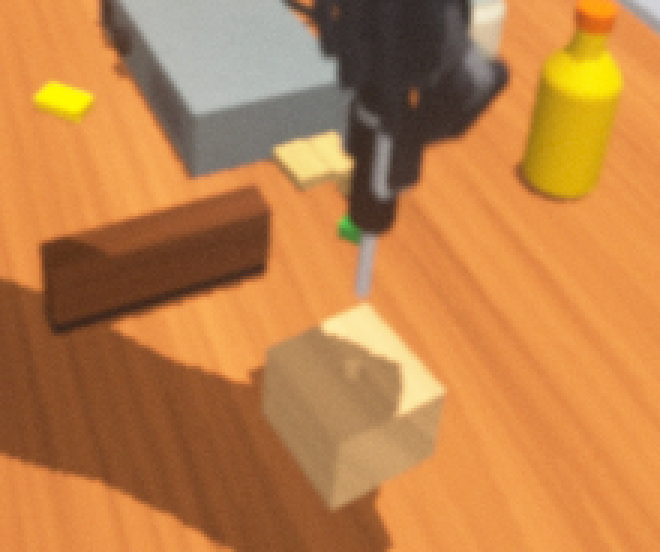

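```bash
python3 -m creep '{"hand":[15,15,15,15,15],"delta_pos":[[-0.006,0.03,0],[-0.008,0.047,0],[-0.008,0.047,0],[-0.008,0.047,0],[-0.008,0.047,0]],"turn":[0,0,0,0,0]}'
python3 -m creep '{"hand":[15,15,15,15,15],"delta_pos":[[-0.008,0.047,0],[-0.008,0.047,0],[-0.008,0.047,0],[-0.008,0.047,0],[-0.008,0.047,0]],"turn":[0,0,0,0,0]}'
python3 -m creep '{"hand":[15,15,15,15,15],"delta_pos":[[-0.008,0.04,0],[0,0.015,0],[0,0,0.02],[0,0,0],[0,0,0]],"turn":[0,0,0,0,0]}'
python3 - <<'E'
from h import *
import pickle
s=st();print(head(s))
d=cam('side','s10');print(env.pinpoint('side','stylus_tip')[:2],env.pinpoint('side','hole')[:2])
r=cv2.resize(d['pixels'][120:270,180:360],None,fx=4,fy=4,interpolation=3);cv2.imwrite('pics/s10c.png',r[:,:,::-1])
pickle.dump({k:np.array(v) for k,v in d.items()},open('s10.pkl','wb'))
d=cam('scene','c10');print(env.pinpoint('scene','stylus_tip')[:2],env.pinpoint('scene','hole')[:2])
r=cv2.resize(d['pixels'][130:260,160:320],None,fx=4,fy=4,interpolation=3);cv2.imwrite('pics/c10c.png',r[:,:,::-1])
pickle.dump({k:np.array(v) for k,v in d.items()},open('c10.pkl','wb'))
d=cam('wrist','w10');pickle.dump({k:np.array(v) for k,v in d.items()},open('w10.pkl','wb'))
E
```

```text
clock: 17.78
tcp_pos: [0.5147, -0.1573, 0.2075]
orientation: [-0.0, -0.044, 0.999, -0.0]
wrist_force: [0.6, -0.1, -1.1]
finger_gap: 0.0224
clock: 18.2
tcp_pos: [0.5299, 0.0331, 0.2077]
orientation: [0.0, -0.044, 0.999, -0.0]
wrist_force: [1.1, -0.0, -1.1]
finger_gap: 0.0226
clock: 18.62
tcp_pos: [0.5318, 0.0756, 0.191]
orientation: [-0.001, -0.045, 0.999, -0.0]
wrist_force: [-0.3, -0.3, -0.7]
finger_gap: 0.0225
t 18.62 tcp [0.5318 0.0756 0.191 ] gap 0.0225 F [-0.3 -0.3 -0.7]
R [[-0.996, -0.089, -0.002], [-0.089, 0.996, -0.0], [0.002, -0.0, -1.0]] q [-0.008  0.263 -0.15   1.161 -0.    -0.097]
-174.8876542947321
[{'location': [185.5, 266.0], 'score': 0.71}] [{'location': [194.6, 259.5], 'score': 0.8}, {'location': [189.9, 328.1], 'score': 0.65}]
[{'location': [193.4, 251.2], 'score': 0.62}] [{'location': [201.8, 247.3], 'score': 0.61}, {'location': [194.5, 248.2], 'score': 0.5}]
```

View pics/s10c.png

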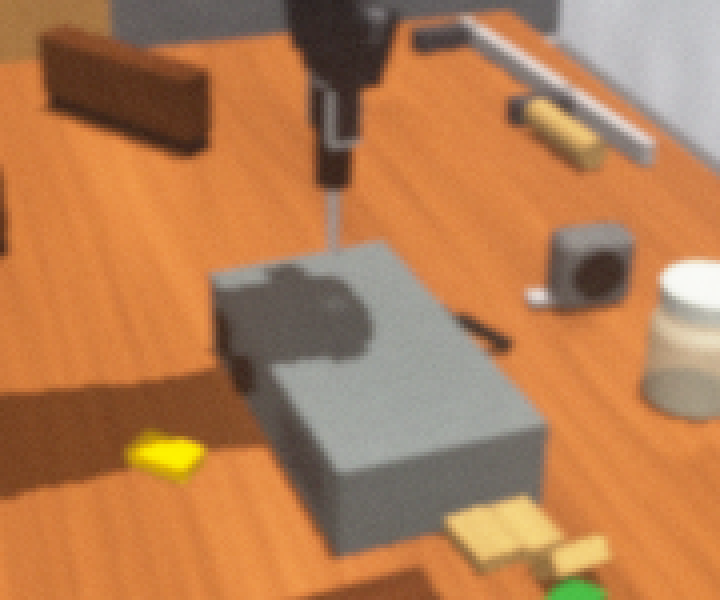

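View pics/c10c.png

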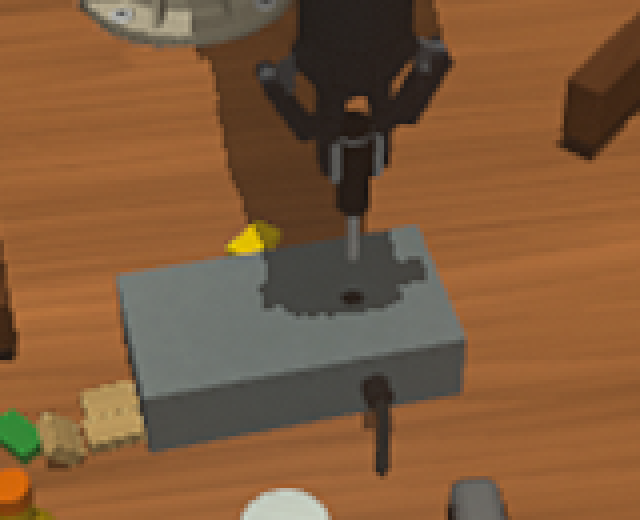

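View pics/w10.png

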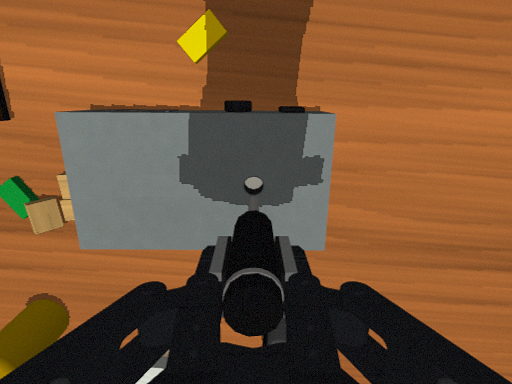

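```bash
python3 - <<'E'
from h import *
import pickle
S,C,W=[pickle.load(open(f+'10.pkl','rb')) for f in 'scw']
print('side tip',w(S,182,263.5,z=.0985),w(S,182,263.5,z=.095))
print('scene tip',w(C,195.3,248,z=.0985),'scene hole',w(C,204.3,248.2,z=.06))
for r,c in((182,263.5),): print(S['depth'][179:183,261:267])
# wrist: hole
p=cloud(W);h=(p[...,2]<.056)&(W['depth']>0);h[:170]=0;h[205:]=0;h[:,235:236]=0;h[:,:236]=0;h[:,275:]=0
rr,cc=np.nonzero(h);print(len(rr),rr.min(),rr.max(),cc.min(),cc.max())
a=W['pixels'][160:270,200:310];cv2.imwrite('pics/w10c.png',cv2.resize(a[:,:,::-1],None,fx=5,fy=5,interpolation=0))
# side view cloud of shaft
for n,d in(('side',S),('scene',C)):
    p=cloud(d);m=(p[...,2]>.1)&(p[...,2]<.14)&(abs(p[...,0]-.533)<.03)&(abs(p[...,1]-.075)<.03)
    print(n,m.sum(),p[m].mean(0) if m.any() else '')
    for lo in (.07,.09,.11,.13,.15):
        m=(p[...,2]>lo)&(p[...,2]<lo+.02)&(abs(p[...,0]-.533)<.03)&(abs(p[...,1]-.075)<.03)
        if m.any(): print(lo,m.sum(),np.round(p[m].mean(0),4),round(p[m][:,2].min(),4))
E
```

```text
side tip [0.5345064  0.07864414 0.0985    ] [0.53641336 0.08482393 0.095     ]
scene tip [0.53427408 0.07676615 0.0985    ] scene hole [0.53328552 0.07790905 0.06      ]
[[0.9005984  0.90114933 0.90141934 1.134259   1.1325588  1.1352997 ]
 [0.9016943  0.90027195 0.90286714 1.1281166  1.1286929  1.1285638 ]
 [0.9033961  0.899891   0.9034745  1.1212986  1.1222361  1.1277125 ]
 [0.9080873  0.9035634  0.9035943  0.9910443  0.99032724 0.9935886 ]]
270 177 194 244 262
side 40 [0.52906218 0.07416745 0.12040013]
0.09 14 [0.5293 0.0744 0.104 ] 0.0982
0.11 21 [0.5289 0.0744 0.1208] 0.11
0.13 21 [0.529  0.0717 0.1417] 0.1309
0.15 71 [0.5285 0.068  0.1602] 0.1505
scene 29 [0.53334328 0.07682235 0.12145107]
0.09 4 [0.5338 0.0775 0.1052] 0.1021
0.11 18 [0.5335 0.0765 0.1198] 0.1104
0.13 10 [0.533  0.0769 0.1374] 0.1326
0.15 35 [0.5405 0.0763 0.1613] 0.1515
```

View pics/w10c.png

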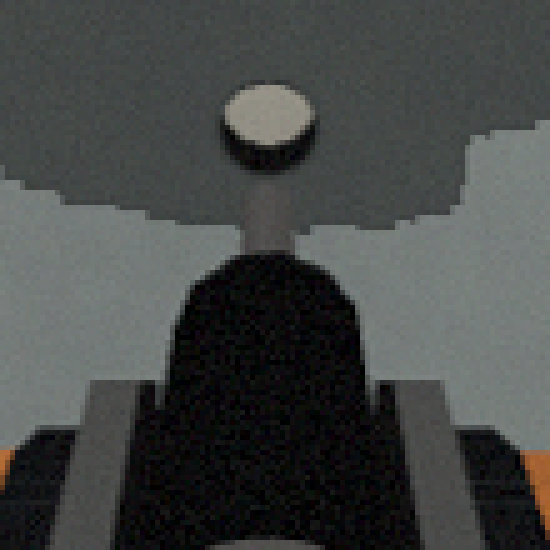

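```bash
python3 -m creep '{"hand":[15,15,15,15,15],"delta_pos":[[0,0,0.02],[0,0,0.016],[0,0,0],[0,0,0],[0,0,0]],"turn":[0,0,0,0,0]}' 80
python3 - <<'E'
from h import *
import pickle
s=st();print(head(s))
d=cam('scene','c11')
r=cv2.resize(d['pixels'][170:230,220:280],None,fx=9,fy=9,interpolation=3);cv2.imwrite('pics/c11c.png',r[:,:,::-1])
d=cam('wrist','w11');a=d['pixels'][160:270,200:310];cv2.imwrite('pics/w11c.png',cv2.resize(a[:,:,::-1],None,fx=5,fy=5,interpolation=0))
E
```

```text
clock: 19.38
tcp_pos: [0.5331, 0.0757, 0.1638]
orientation: [0.0, -0.044, 0.999, -0.0]
wrist_force: [-0.4, -0.7, -0.3]
finger_gap: 0.0222
t 19.38 tcp [0.5331 0.0757 0.1638] gap 0.0222 F [-0.4 -0.7 -0.3]
R [[-0.996, -0.089, 0.001], [-0.089, 0.996, -0.0], [-0.001, -0.0, -1.0]] q [-0.008  0.279 -0.197  1.094 -0.    -0.097]
-174.9037919109477
```

View pics/c11c.png

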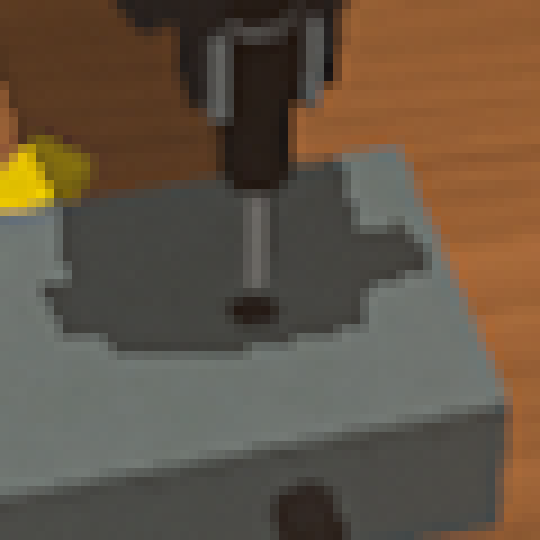

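View pics/w11c.png

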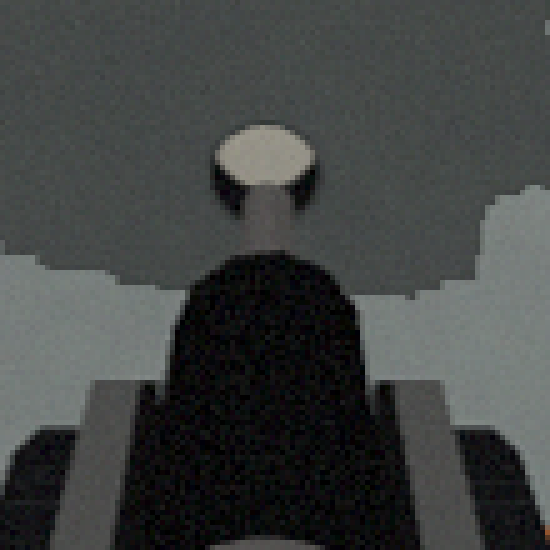

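```bash
python3 -m creep '{"hand":[15,15,15,15,15],"delta_pos":[[0,0,0.012],[0,0,0.012],[0,0,0.01],[0,0,0],[0,0,0]],"turn":[0,0,0,0,0]}' 
python3 - <<'E'
from h import *
st();print(env.get_state()['ft_torque'])
E
python3 -m creep '{"hand":[15,15,15,15,15],"delta_pos":[[0,0,0.005],[0,0,0.004],[0,0,0.003],[0,0,0],[0,0,0]],"turn":[0,0,0,0,0]}' 
python3 - <<'E'
from h import *
st()
d=cam('scene','c12')
r=cv2.resize(d['pixels'][170:230,220:280],None,fx=9,fy=9,interpolation=3);cv2.imwrite('pics/c12c.png',r[:,:,::-1])
E
```

```text
clock: 19.9
tcp_pos: [0.5318, 0.0758, 0.1347]
orientation: [-0.001, -0.045, 0.999, 0.0]
wrist_force: [-0.8, 0.3, -0.0]
finger_gap: 0.0222
t 19.9 tcp [0.5318 0.0758 0.1347] gap 0.0222 F [-0.8  0.3 -0. ]
R [[-0.996, -0.089, -0.002], [-0.089, 0.996, -0.0], [0.002, 0.0, -1.0]] q [-0.008  0.3   -0.244  1.03  -0.    -0.097]
[0.04375255 0.01819952 0.00296655]
clock: 20.32
tcp_pos: [0.5332, 0.0758, 0.1268]
orientation: [0.001, -0.045, 0.999, -0.0]
wrist_force: [-0.7, -0.7, 3.3]
finger_gap: 0.0226
t 20.32 tcp [0.5332 0.0758 0.1268] gap 0.0226 F [-0.7 -0.7  3.3]
R [[-0.996, -0.089, 0.001], [-0.089, 0.996, -0.0], [-0.001, -0.0, -1.0]] q [-0.008  0.306 -0.257  1.007 -0.    -0.097]
```

View pics/c12c.png

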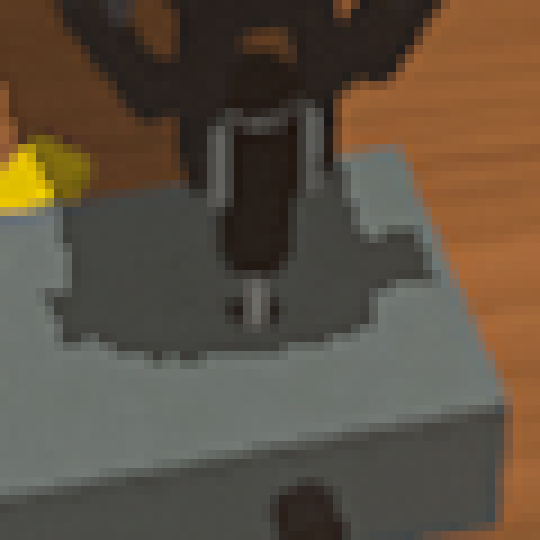

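```bash
python3 -m creep '{"hand":[15,15,15,15,15],"delta_pos":[[0,0,0.002],[0,0,0.002],[0,0,0.001],[0,0,0],[0,0,0]],"turn":[0,0,0,0,0]}' 
python3 -m creep '{"hand":[15,15,15,15,15],"delta_pos":[[0,0,0.001],[0,0,0.001],[0,0,0],[0,0,0],[0,0,0]],"turn":[0,0,0,0,0]}' 
```

```text
clock: 20.78
tcp_pos: [0.5333, 0.0758, 0.1229]
orientation: [0.001, -0.045, 0.999, -0.0]
wrist_force: [-0.5, 0.1, 5.9]
finger_gap: 0.0224
clock: 21.2
tcp_pos: [0.5337, 0.0758, 0.1227]
orientation: [0.001, -0.045, 0.999, -0.0]
wrist_force: [-2.1, 0.5, 15.1]
finger_gap: 0.0224
```

```bash
python3 -m creep '{"hand":[15,15,15,15,15],"delta_pos":[[0,0,0],[0,0,0],[0,0,0],[0,0,0],[0,0,0]],"turn":[0,0,0,0,0]}' 
python3 - <<'E'
from h import *
st()
d=cam('side','s12');p=cloud(d);hsv=cv2.cvtColor(d['pixels'],cv2.COLOR_RGB2HSV)
m=(p[...,2]>.03)&(p[...,2]<.08)&(p[...,0]>.33)&(p[...,0]<.52)&(p[...,1]>-.26)&(p[...,1]<-.15)
print('scraper',cv2.minAreaRect(p[m][:,:2].astype(np.float32)*1000),p[m][:,2].max())
m=(p[...,0]>.5)&(p[...,0]<.66)&(p[...,1]>-.22)&(p[...,1]<-.09)&(hsv[...,1]>60)&(hsv[...,0]<25)&(p[...,2]>.006)
print('chips z',np.percentile(p[m][:,2],[50,95,100]))
d=cam('scene','c13')
E
```

```text
clock: 21.62
tcp_pos: [0.5337, 0.0759, 0.1226]
orientation: [0.001, -0.045, 0.999, -0.0]
wrist_force: [-1.6, 1.3, 14.5]
finger_gap: 0.0224
t 21.62 tcp [0.5337 0.0759 0.1226] gap 0.0224 F [-1.6  1.3 14.5]
R [[-0.996, -0.089, 0.003], [-0.089, 0.996, -0.0], [-0.003, -0.0, -1.0]] q [-0.008  0.308 -0.264  0.996 -0.    -0.097]
scraper ((425.1850891113281, -201.439453125), (148.91732788085938, 30.04989242553711), 5.2938385009765625) 0.061970723652602755
chips z [0.01202569 0.02691705 0.05142041]
```

View pics/s12.png

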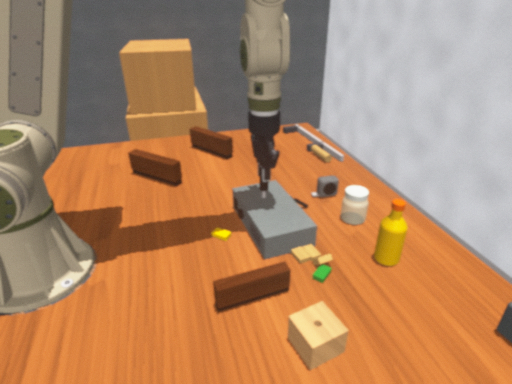

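View pics/c13.png

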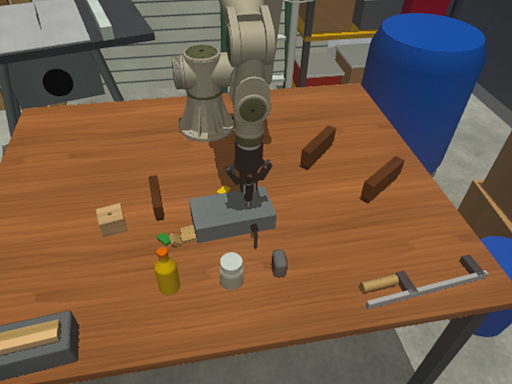

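The lid is clear and the chips lie on the bench near side-image pixel (255, 310). The scraper stands alone at (285, 252). The stylus is in the hole at (188, 265), holding about 14.5 N, and the bystanders have not moved. Handing in.

```bash
python3 - <<'E'
from h import *
print(env.hand_in());st()
E
```

```text
the job is handed in; nothing more can be done
None
the job is handed in; nothing more can be done
```

The job is done and handed in at about 21.7 s of the 64 s allowed. The hand-in gives no verdict.

**What I did:**
- I picked the smallest of the three scraper blocks, measured at about 149 × 27.5 × 60 mm. I swept all three chips off the −y end of the lid in one pass, then stood the block on the bench at (0.425, −0.201), off the box, and let go.
- I lifted the stylus from its stand, put its shaft through the hole and pressed the button onto its stop. I left it held there with an 80 N grip.

**Last checks:**
- **Button:** the push rose from about 6 N to about 15 N with almost no further movement, so the button is on its stop. It stayed at 14.5 N after 0.4 s of waiting. I estimate the tip is 30 mm below the lid top and within about 2 mm of the hole's axis. Both come from the tool pose and camera pictures, not from a direct reading of the joint.
- **Scraper:** it had not moved since release, and its top is at about 61 mm, as it should be standing on the bench.
- **Bystanders:** the glue bottle, screw jar and tape measure look undisturbed.

**Readings that disagreed:**
- The scene camera reads heights about 3–5 mm too high, so I relied on the side and wrist cameras.
- One or two points in the chip height check read up to 51 mm. I take these as stray pixels at the box edge, because 95% of the points were below 27 mm and the pictures show the chips on the bench.

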